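Give a tilt sensor its two calibration tilts

TASK

The tilt-sensor board on the sprung plate is waiting for its calibration, pitch first and then roll. With a fingertip press the red cap down until the needle of the red-marked dial stands on its red mark, keep it steady there for a second so that the sensor can log it, and let the plate come back to zero; then do the same at the blue cap for the blue-marked dial. Do not run a needle past its mark, and do not lift or shift the mount, touch the board or the dials, or disturb the tools lying around it.

Things in the scene. Friction and masses are not known exactly. Their poses are not given: they have to be found in the camera images.
- tilt_mount: The loose tilt mount (3 kg) on rubber feet on the bench: a dark 200 x 200 mm base plate with a hole grid, 12.7 mm thick; origin at the centre of its underside, x and y along its edges, z up. Above it a bare aluminium plate (110 x 110 x 8 mm, underside 42 mm up) sits on a ball pivot at (75, 75, 44) mm; springs hold it level against a stop.
- cap_red: Red press cap on the plate's pitch corner, at (-5, 75) mm on the mount: a disc 22 mm across, slightly domed, on a short post; origin at the post's foot, 19.5 mm below its top. Pressing it straight down tilts the plate about the mount's y axis through the pivot, 80 mm away. It takes about 4 N to start, 0.5 N more per mm; bottom stop after 15 mm.
- cap_blue: Blue press cap on the plate's roll corner, at (75, -5) mm on the mount; same size, stiffness and travel. Pressing it tilts the plate about the mount's x axis through the pivot, 80 mm away.
- cap_red_top (a point): Middle of the red cap's top, where the fingertip presses; about 70 mm above the bench at rest. As the cap is pressed down this point also creeps up to 4 mm sideways, away from the pivot.
- cap_blue_top (a point): Middle of the blue cap's top, where the fingertip presses; about 70 mm above the bench at rest. As the cap is pressed down this point also creeps up to 4 mm sideways, away from the pivot.
- needle_red (a joint): Turn of the black needle on the red-marked dial in rad, clockwise seen from above; 0 at rest. Geared to the plate: the needle turns about 0.21 rad for every mm that the red cap goes down, and does not follow the blue cap.
- needle_blue (a joint): Turn of the black needle on the blue-marked dial in rad, clockwise seen from above; 0 at rest; about 0.21 rad for every mm that the blue cap goes down, and does not follow the red cap.
- mark_red (a joint): Where the middle of the red mark is set on its dial, on the same scale as needle_red (needle on the middle of the mark when both values are equal); differs from run to run. The mark is a red band 0.65 rad (38 degrees) wide on the inner edge of the bezel, and is locked.
- mark_blue (a joint): Where the middle of the blue mark is set on its dial, on the same scale as needle_blue; band 0.65 rad wide, locked.
- needle_red_tip (a point): Tip of the red-marked dial's needle, 24 mm from the dial's centre.
- needle_blue_tip (a point): Tip of the blue-marked dial's needle, 24 mm from the dial's centre.
- mark_red_mid (a point): Middle of the red mark, 24 mm from the dial's centre; x points outward from the dial's centre, y anticlockwise, z up.
- mark_blue_mid (a point): Middle of the blue mark, 24 mm from the dial's centre; x points outward from the dial's centre, y anticlockwise, z up.
- dial_red: The red-marked dial, at (-60, 75) mm on the mount: 60 mm across, white face up with black ticks, aluminium bezel, fixed to the mount; origin at the centre of its underside, 56 mm above the bench; its top is 72 mm above the bench and its edge 25 mm from the middle of the red cap.
- dial_blue: The blue-marked dial, at (75, -60) mm on the mount, of the same build; its edge is 25 mm from the middle of the blue cap.
- sensor_board: Blue circuit board, 48 x 48 x 13 mm, screwed to the middle of the sprung plate; it tilts with it. Its top stays below the caps' tops. Origin at the centre of its underside.
- hex_key: Small L-shaped steel hex key, 74 x 26 x 5 mm, lying loose on the free corner of the base plate.
- loupe: Black cup-shaped loupe, 35 mm across, 30 mm high, standing loose on the free corner of the base plate.
- driver: Small red-capped screwdriver, 124 mm long, lying loose on the bench beside the mount.

How it is judged:
By the outcome, as a careful person would: the job done as asked, in the order asked, and still so for the second after the job is handed in, with the robot touching nothing.
It also fails if it takes over 51 s, if anything falls off the work surface, if the arm or the gripper's body presses on something with over 40 N, if the wrist force passes 120 N, or if a joint passes its speed limit or range.

ROBOT

A 6-joint arm with a two-finger parallel gripper is mounted at the origin on a cart in front of the work surface, level with it; the furniture and walls round the work are solid. World frame = base frame: x ahead of the robot, y to its left, z up, the work surface at z = 0. Lengths are in m, angles in degrees, forces in N, time in s.
With the tool pointing down it reaches from about 0.35 to 0.875 m from the base axis. Payload 4.2 kg.
Tool frame: the origin (TCP) lies midway between the tips of the shut fingers; the grasp point (between the pads) lies 19 mm behind it; z points along the fingers, y is the line along which they close (so a half turn about z gives the same grasp; the last joint's range is limited). The gripper opens to 87 mm and grips with 3 to 60 N. Pads are 19 mm wide; open, the fingers measure 117 mm over their backs; the gripper's body (75 mm by 190 mm) begins 51 mm behind the grasp point.
Start: joints at [82.139, 22.042, 0.453, 0, -68.411, -14.817], TCP at [0.241, 0.577, 0.223] pointing down, gripper open.
Joint ranges: [-179.83, 179.83], [-69.29, 118.12], [-61.27, 80.66], [-181.25, 117.63], [-171.15, -9.14], [-177.46, 177.46]. Speed limits (degrees/s): [159.86, 159.86, 180, 180, 180, 180].

INTERFACE

Orientations are given as [roll, pitch, yaw] about the fixed x, y, z axes, in that order (R = Rz(yaw) Ry(pitch) Rx(roll)).
In Python, from workcell import env gives the robot as it stands. The module is installed in compiled form; this text tells all that it offers. Calls block until the motion is done:
- env.goto(position, orientation): joint-space move of the TCP to a pose.
- env.move_straight(position, rotation=None, rate=0.15, force_limit=None): straight line of the TCP; rotation=None keeps the orientation; rate is the mean speed in m/s. With force_limit (N) it stops when the force on the tool has changed by that much, and returns True; else False.
- env.set_joints(angles): joint-space move.
- env.gripper_to(opening, grasp_force=None): opening from 0.0 (shut) to 1.0 (fully open); grasp_force is the grip in N (None keeps the last); returns when the fingers have stopped.
- env.dwell(seconds).
- env.inverse_kinematics(position, orientation): joint angles nearest the present ones, or None.
- env.read_state(): the state.
- env.grab_frame(name): name is "scene" or "top" or "wrist"; returns a dict with "image" (384x512x3 uint8, blue, green, red), "fx", "fy", "cx", "cy" (pixels), "position" and "orientation" of the camera in the world. Camera axes: x right, y up, looking along -z (the intrinsics and any distortion apply to the point x, -y, -z); pixel columns grow to the right and rows downward; lengths in m; the calibration is good to about 2 mm. A picture is of the moment at which its call begins. There is no depth.
A pose or a line that the arm cannot do raises env.Unreachable and nothing moves.
- env.close_job(): hands the job in; it is judged then, once.
Trained networks look in a picture, given as the dict that the camera call returned (one of the last four; its "shot" number tells which), for a name from the list of things; names that differ only in an ending like _2 or _b are one class to them, and where a whole thing is asked for, a point or a joint stands for the part that bears it (a point fixed in the world has none). Each returns a list of dicts, best first, with "score" (0 to 1); they miss things now and then, are a little off and sometimes report something else, mostly with a low value. They report only what shows in the picture. A call takes as long as a camera call.
- env.search_frame(picture, thing): "xyz" ([x, y, z] in m, in world coordinates, good to about 4 mm: the middle of the surface that is visible of it).
- env.trace(picture, thing): "mask" (384x512 bool, what is visible of it).
The state is a dict: "clock": time; "joint_positions": joint angles; "qvel": joint speeds; "joint_torque": joint torques, N m; "position": TCP position; "tool_rot": TCP orientation; "force": force on the tool from outside, world axes, zero at the start; "wrist_torque": the same for the moment, N m; "opening": opening from 0.0 (shut) to 1.0 (fully open); "finger_force": force on a finger pad.
Only numpy, scipy, OpenCV 4.12 (cv2) and the standard library are available. Lean on these libraries where they do the work, as an engineer would, in place of code of your own. Each camera call takes 0.05 s, during which the arm holds its last target. There are 200 camera calls.

## Working session

There is one attempt and no reset: what is moved stays moved. The work goes in short steps, each a Python script; the robot and the scene stay as the last script left them, time stands still between calls to the robot, and variables do not carry over. Pictures are saved under pics/ and viewed, at most 10 in all, crops included, and the job is handed in when it is done.

```bash
mkdir -p pics
python3 - <<'E'
from workcell import env
import cv2,numpy as np
s=env.read_state();print(s['clock'],s['position'],s['tool_rot'],s['force'])
a=env.grab_frame('scene');b=env.grab_frame('top');c=env.grab_frame('wrist')
for n,f in (('s',a),('t',b),('w',c)):
    print(n,np.round(f['position'],3),np.round(f['orientation'],1),f['fx'],{k:v for k,v in f.items() if k not in('image','position','orientation','fx')})
    for t in ['cap_red_top','cap_blue_top','dial_red','dial_blue','sensor_board','mark_red_mid','mark_blue_mid','needle_red_tip','needle_blue_tip','driver','loupe']:
        r=env.search_frame(f,t)
        if r: print(t,np.round(r[0]['xyz'],4),round(r[0]['score'],2))
cv2.imwrite('pics/a.png',cv2.resize(np.vstack([np.hstack([a['image'],b['image']]),np.hstack([c['image'],c['image']*0])]),(800,600)))
E
```

```text
0.0 [0.24070754 0.57613443 0.22146475] [ 1.79876185e+02 -4.39782209e-03 -2.26866325e+01] [-0.06338012  0.44880263 -0.47176361]
s [ 0.216 -0.532  0.553] [ 56.3  -1.3 -24.9] 347.05473586313803 {'fy': 347.05473586313803, 'cx': 248.50121992071325, 'cy': 191.50436974983592, 'shot': 1}
cap_red_top [0.536  0.1142 0.066 ] 0.5
cap_blue_top [0.5227 0.0006 0.0651] 0.41
dial_red [0.4983 0.1502 0.0686] 0.59
dial_blue [ 0.484  -0.0333  0.0671] 0.6
sensor_board [0.5311 0.0622 0.0578] 0.71
mark_blue_mid [ 0.4846 -0.0387  0.0728] 0.75
needle_blue_tip [0.4819 0.0436 0.0136] 0.41
driver [0.4409 0.1865 0.0137] 0.47
loupe [0.4126 0.0491 0.0344] 0.47
t [0.412 0.12  0.899] [  7.2   0.3 -90.7] 438.29075845840737 {'fy': 438.29075845840737, 'cx': 255.53768654647772, 'cy': 191.94958662483825, 'shot': 2}
cap_red_top [0.5408 0.1213 0.063 ] 0.4
cap_blue_top [0.5278 0.0034 0.0728] 0.62
dial_red [0.501  0.1632 0.0705] 0.89
dial_blue [ 0.4906 -0.0273  0.0685] 0.57
sensor_board [0.5344 0.0627 0.0579] 0.78
mark_red_mid [0.5066 0.1581 0.0726] 0.55
mark_blue_mid [ 0.4945 -0.0343  0.0756] 0.45
driver [0.4381 0.1844 0.0108] 0.64
loupe [0.4152 0.0522 0.0402] 0.68
w [0.307 0.55  0.383] [-1.540e+01 -1.000e-01 -1.126e+02] 280.8757590926407 {'fy': 280.8757590926407, 'cx': 255.61147093507296, 'cy': 192.32891718698917, 'shot': 3}
```

View pics/a.png

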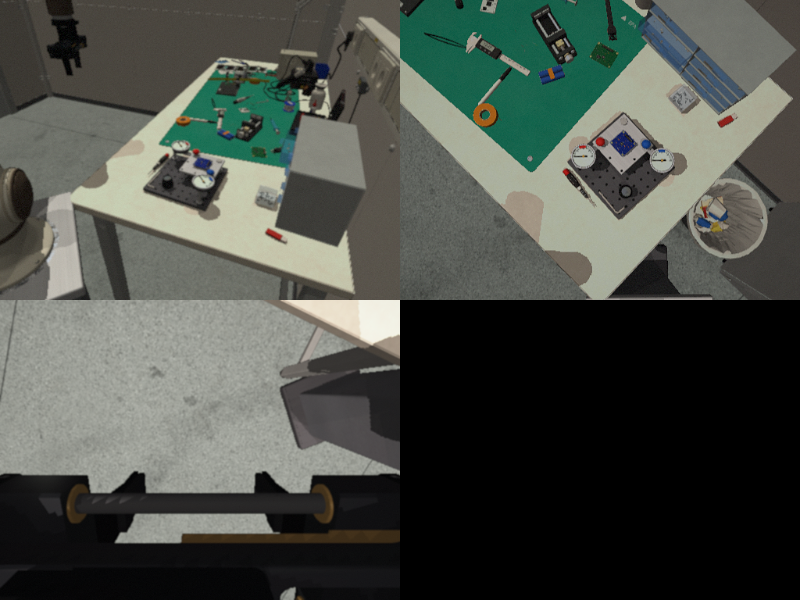

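The scene and top pictures show the mount in the clear, turned about -47°. The caps and dials agree with the given geometry. Next I'll look from close by over the red cap, with the camera on the dial side.

```bash
cat > h.py <<'E'
from workcell import env
import cv2,numpy as np
from scipy.spatial.transform import Rotation as R
def proj(f,p):
    q=R.from_euler('xyz',f['orientation'],degrees=True).inv().apply(np.asarray(p)-f['position'])
    return np.array([f['cx']+f['fx']*q[...,0]/-q[...,2],f['cy']-f['fy']*q[...,1]/-q[...,2]]).T
def unproj(f,px,z):
    px=np.atleast_2d(px);d=np.c_[(px[:,0]-f['cx'])/f['fx'],-(px[:,1]-f['cy'])/f['fy'],-np.ones(len(px))]
    d=R.from_euler('xyz',f['orientation'],degrees=True).apply(d)
    return np.asarray(f['position'])+d*((z-f['position'][2])/d[:,2])[:,None]
def look(things,f=None,name='wrist'):
    f=f or env.grab_frame(name)
    for t in things:
        print(t,[(np.round(r['xyz'],4).tolist(),round(r['score'],2)) for r in env.search_frame(f,t)[:2]])
    return f
E
python3 - <<'E'
from h import *
for n,p,y in (('r',[.538,.118,.14],133),('b',[.526,.002,.14],223)):
    for yy in(y,y-360): print(n,yy,env.inverse_kinematics(p,[180,0,yy]))
env.gripper_to(0.0)
env.goto([.538,.118,.15],[180,0,133])
f=look(['cap_red_top','dial_red','mark_red_mid','needle_red_tip'])
m=env.trace(f,'cap_red')
if m:
    ys,xs=np.nonzero(m[0]['mask']);print('cap',xs.mean(),ys.mean(),len(xs),unproj(f,[xs.mean(),ys.mean()],.068))
s=env.read_state();print(s['clock'],s['position'],f['position'],f['orientation'],proj(f,s['position']))
cv2.imwrite('pics/b.png',cv2.resize(f['image'],(800,600),interpolation=cv2.INTER_CUBIC))
np.save('b.npy',{k:f[k] for k in f},allow_pickle=True)
E
```

```text
r 133 [  29.23655337   19.18725442  -16.76737536    0.          -54.04537022
 -166.23655337]
r -227 [  29.23655337   19.18725442  -16.76737536    0.          -54.04537022
 -166.23655337]
b 223 [ 17.90384235  16.95705698 -20.15061811   0.         -52.89232491
 -64.90384235]
b -137 [ 17.90384235  16.95705698 -20.15061811   0.         -52.89232491
 -64.90384235]
cap_red_top [([0.5367, 0.1191, 0.0703], 0.85)]
dial_red [([0.4998, 0.1599, 0.0689], 0.75)]
mark_red_mid [([0.5047, 0.1595, 0.0687], 0.77)]
needle_red_tip [([0.4987, 0.1586, 0.0736], 0.47)]
5.875 [0.53796863 0.11830931 0.15002151] [0.4880272  0.17217968 0.31197028] [-1.52685338e+01 -4.05461675e-02  4.31150923e+01] [254.84870064 237.46818658]
```

View pics/b.png

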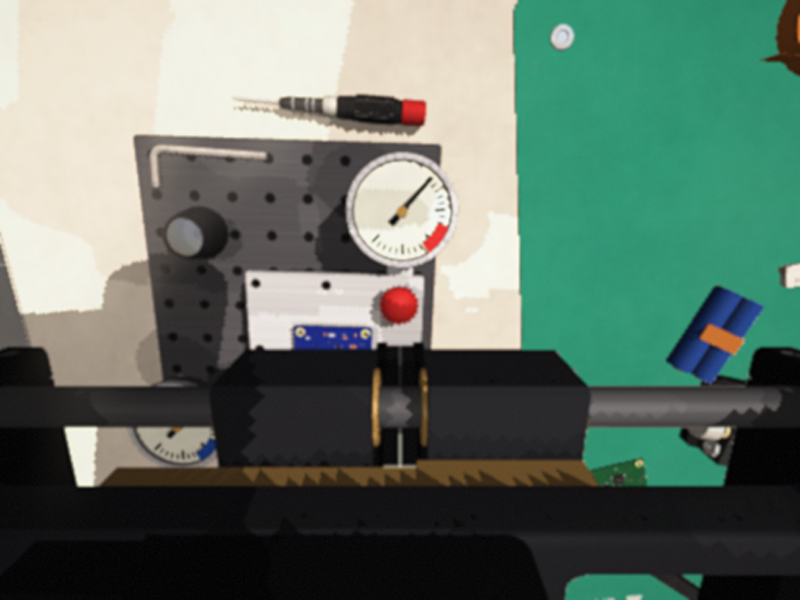

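The close view shows the red dial centred at about (402,210) in the 800 px picture. Its needle tip is at (432,178) and the red mark at (436,237), so the needle needs about 85° clockwise. The red cap is at (399,305). I'll write a dial reader and test it on this frame.

```bash
cat >> h.py <<'E'
def rect(f,c,z=.070,S=8,n=36):
    g=np.arange(-n,n,1/S);X,Y=np.meshgrid(g/1000,-g/1000)   # rows down = -y
    P=np.stack([X+c[0],Y+c[1],np.full_like(X,z)],-1)
    m=proj(f,P.reshape(-1,3)).reshape(*X.shape,2).astype(np.float32)
    return cv2.remap(f['image'],m[...,0],m[...,1],cv2.INTER_CUBIC)
def cmask(img,col):
    b,g,r=[img[...,i].astype(float) for i in range(3)]
    return (r>1.8*g)&(r>1.8*b)&(r>60) if col=='red' else (b>1.5*r)&(b>1.3*g)&(b>50)
def dial(f,c,col,save=None,S=8,n=36):
    """returns centre (world xy), needle and mark angles, clockwise rad, world"""
    c=np.array(c[:2],float)
    for k in range(2):
        im=rect(f,c,S=S,n=n);gr=cv2.GaussianBlur(cv2.cvtColor(im,cv2.COLOR_BGR2GRAY),(0,0),5)
        h=cv2.HoughCircles(gr,cv2.HOUGH_GRADIENT,2,400,param1=60,param2=20,minRadius=int(25*S),maxRadius=int(31*S))
        x,y,r=h[0,0];c=c+np.array([x/S-n,-(y/S-n)])/1000
    im=rect(f,c,S=S,n=n);g=np.arange(-n,n,1/S);X,Y=np.meshgrid(g,-g);rr=np.hypot(X,Y)
    m=cmask(im,col)&(rr>17)&(rr<28)
    a=np.arctan2(Y,X)[m];mark=-np.angle(np.exp(1j*a).mean())
    gr=cv2.cvtColor(im,cv2.COLOR_BGR2GRAY).astype(np.float32)
    pol=cv2.warpPolar(gr,(n*S,1440),(n*S,n*S),n*S,cv2.WARP_POLAR_LINEAR) # rows: cw angle in image
    p=pol[:,10*S:18*S].mean(1);p=cv2.GaussianBlur(np.r_[p,p,p][:,None],(0,0),6).ravel()[1440:2880]
    ex=np.median(p)-p;i=ex.argmax();k=np.arange(-30,31);w=np.clip(ex[(i+k)%1440]-.4*ex[i],0,None)
    nd=(i+(w*k).sum()/w.sum())*2*np.pi/1440
    if save: cv2.imwrite(save,im)
    d=(mark-nd+np.pi)%(2*np.pi)-np.pi
    return dict(c=c,r=r/S,needle=nd,mark=mark,togo=d,nm=int(m.sum()),contrast=float(ex[i]))
def capxy(f,guess,col,z=.068):
    im=rect(f,guess,z=z,n=16);n,l,st,ce=cv2.connectedComponentsWithStats(cmask(im,col).astype(np.uint8))
    i=1+st[1:,4].argmax();return guess[:2]+np.array([ce[i][0]/8-16,16-ce[i][1]/8])/1000,st[i,2:]/8
E
python3 - <<'E'
from h import *
f=np.load('b.npy',allow_pickle=True).item()
d=dial(f,[.4995,.1598],'red','pics/c.png');print(d)
c=capxy(f,np.array([.537,.119]),'red');print(c, np.linalg.norm(c[0]-d['c']),np.degrees(np.arctan2(*(c[0]-d['c'])[::-1])))
E
```

```text
{'c': array([0.5    , 0.16155]), 'r': np.float32(30.575), 'needle': np.float64(4.649105534870032), 'mark': np.float64(-0.10256835117760899), 'togo': np.float64(1.5315114211319454), 'nm': 6081, 'contrast': 164.62530517578125}
(array([0.53485996, 0.12130702]), array([  22.   ,   22.375, 2964.5  ])) 0.05324203754441735 -49.099675788902275
```

View pics/c.png

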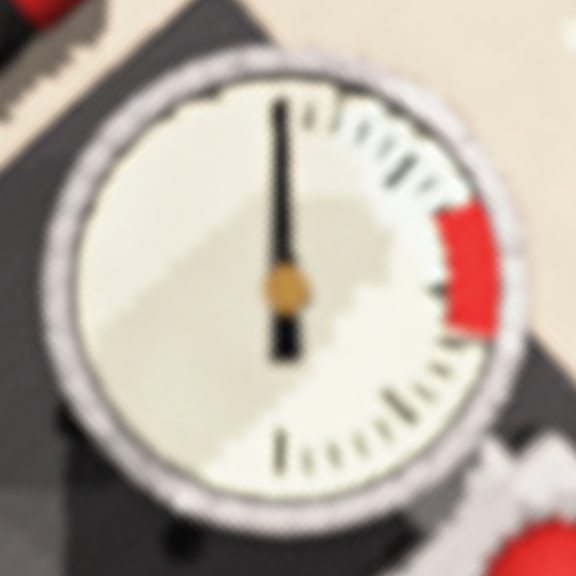

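The rectified dial reads well, with 1.53 rad to go (about 7.2 mm). The cap is 22 mm across and 53 mm from the dial, which fits the geometry. Pressing red now, following the cap's arc and closing on the mark by vision.

```bash
cat >> h.py <<'E'
def press(cap,c,col):
    u=c-cap;u/=np.linalg.norm(u)
    yaw=np.degrees(np.arctan2(u[1],u[0]));o=[180,0,yaw]
    P=lambda z,d=0:np.r_[cap+u*(.0005+.325*d),z]
    env.move_straight(P(.10),o,rate=.1)
    f=env.grab_frame('wrist');d=dial(f,c,col);togo0=d['togo']%(2*np.pi);c=d['c'];n0=d['needle']
    print('rest',d,'t',env.read_state()['clock'])
    assert .4<togo0<3.2
    env.move_straight(P(.076),rate=.08)
    hit=env.move_straight(P(.062),rate=.012,force_limit=2.5)
    s=env.read_state();z0=s['position'][2];print('contact',hit,s['position'],s['force'],s['clock'])
    if not hit or not .064<z0<.074:
        env.move_straight(P(.10),rate=.1);return print('bad contact')
    dep=.6*togo0/.21/1000;ok=False
    for k in range(7):
        env.move_straight(P(z0-dep,dep),rate=.01 if k==0 else .005);env.dwell(.15)
        f=env.grab_frame('wrist');d=dial(f,c,col)
        turned=(d['needle']-n0+1)%(2*np.pi)-1;left=togo0-turned
        print(k,'dep',round(dep*1e3,2),'turned',round(turned,3),'left',round(left,3),round(d['togo'],3),env.read_state()['force'].round(1))
        if abs(left)<.07: ok=True;break
        if left<0 or dep>.0145: break
        dep+=left/.21/1000*(.9 if left>.3 else 1)
    if ok:
        env.dwell(1.4);f=env.grab_frame('wrist');print('held',dial(f,c,col,'pics/hold_%s.png'%col)['togo'])
    env.move_straight(P(z0+.001),rate=.012)
    env.move_straight(P(.11),rate=.08);env.dwell(.2)
    f=env.grab_frame('wrist');d=dial(f,c,col);print('end',ok,(d['needle']-n0+1)%(2*np.pi)-1,d['c'],env.read_state()['clock'])
    print('cap',capxy(f,cap,col))
E
python3 - <<'E'
from h import *
press(np.array([.5349,.1213]),np.array([.5,.1615]),'red')
E
```

```text
rest {'c': array([0.5   , 0.1615]), 'r': np.float32(30.575), 'needle': np.float64(4.64728809331422), 'mark': np.float64(-0.10057338171777144), 'togo': np.float64(1.5353238321475944), 'nm': 6407, 'contrast': 186.36416625976562} t 6.575
contact True [0.53446069 0.12180554 0.06851353] [-0.24026902  0.18058546  3.26664024] 7.725
0 dep 4.39 turned 1.07 left 0.466 0.456 [-1.1  0.8  6. ]
1 dep 6.38 turned 1.517 left 0.018 0.052 [-1.6 -0.2  6.4]
held 0.06816087405039006
end True 0.018019208110792384 [0.49975 0.16125] 12.4083
cap (array([0.53301055, 0.12345022]), array([  21.375,   20.25 , 2301.5  ]))
```

Red held on its mark and came back to zero. Next, the blue side.

Run:
```python
from h import *
env.move_straight([.534,.122,.15],rate=.15)
env.goto([.526,.002,.15],[180,0,221])
f=look(['cap_blue_top','dial_blue','mark_blue_mid'])
d=dial(f,[.489,-.029],'blue','pics/d1.png');print(d)
c=capxy(f,np.array([.526,.002]),'blue');print(c, np.linalg.norm(c[0]-d['c']),np.degrees(np.arctan2(*(c[0]-d['c'])[::-1])),env.read_state()['clock'])
cv2.imwrite('pics/d.png',np.hstack([cv2.resize(f['image'],(512,384)),cv2.resize(cv2.imread('pics/d1.png'),(288,384))]))
```

```text
cap_blue_top [([0.5254, 0.0069, 0.0686], 0.86), ([0.4142, 0.0464, 0.0448], 0.33)]
dial_blue [([0.4846, -0.0316, 0.0668], 0.85)]
mark_blue_mid [([0.4968, -0.0314, 0.0738], 0.97)]
{'c': array([ 0.48775, -0.02875]), 'r': np.float32(30.575), 'needle': np.float64(4.706413972119394), 'mark': np.float64(0.0131997799609668), 'togo': np.float64(1.589971115021159), 'nm': 5858, 'contrast': 109.70317840576172}
(array([0.52747079, 0.00611471]), array([  21.75,   22.  , 2970.25])) 0.052851575835590255 41.27487068891972 14.5917
```

View pics/d.png

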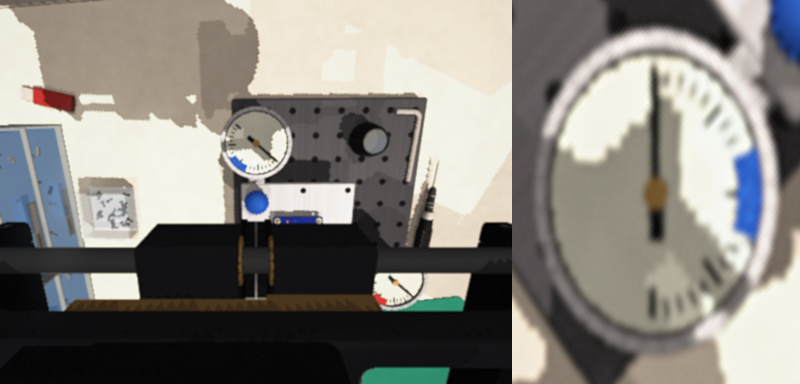

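View pics/hold_red.png

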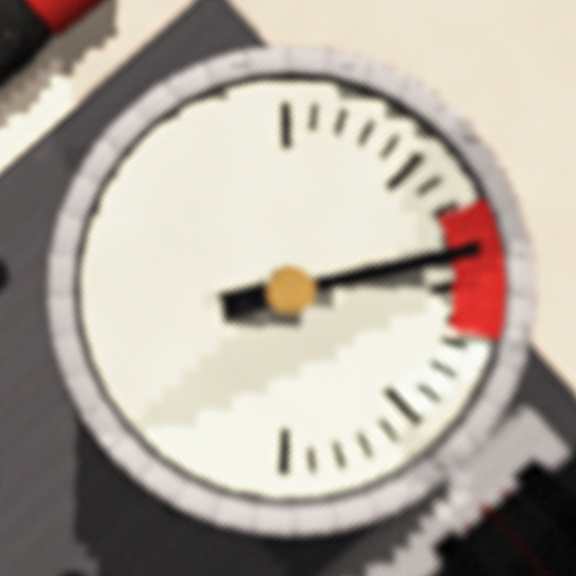

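The held picture shows the red needle inside the red band, near its middle. The blue frame shows the dial at (256,142) with its mark at lower left, and the cap at (256,203). The reader gives 1.59 rad to go. Pressing blue.

Run:
```python
from h import *
press(np.array([.5275,.0061]),np.array([.4878,-.0288]),'blue')
env.move_straight([.5275,.0061,.2],rate=.15)
f=env.grab_frame('top');d=env.grab_frame('wrist')
cv2.imwrite('pics/e.png',np.hstack([cv2.resize(cv2.imread('pics/hold_blue.png'),(384,384)),d['image'][:,48:464]]))
print(env.read_state()['clock'])
```

```text
rest {'c': array([ 0.4833, -0.0303]), 'r': np.float32(29.1), 'needle': np.float64(5.024389596684645), 'mark': np.float64(-0.03283846233326216), 'togo': np.float64(1.225957248161679), 'nm': 2961, 'contrast': 86.95338439941406} t 15.2917
contact True [0.52699979 0.00561585 0.06850559] [-0.07450069 -1.13398268  4.29993332] 16.4417
0 dep 3.5 turned 0.531 left 0.695 0.721 [0.2 0.4 5.4]
1 dep 6.48 turned 1.059 left 0.167 0.216 [-0.7  0.5  6.7]
2 dep 7.28 turned 1.201 left 0.025 0.064 [-1.2 -0.4  6.2]
held 0.06925558570967016
end True -0.7322901042243863 [ 0.4933  -0.02755] 21.825
cap (array([0.52591621, 0.0049183 ]), array([  20.625,   21.875, 2463.5  ]))
22.675
```

View pics/e.png

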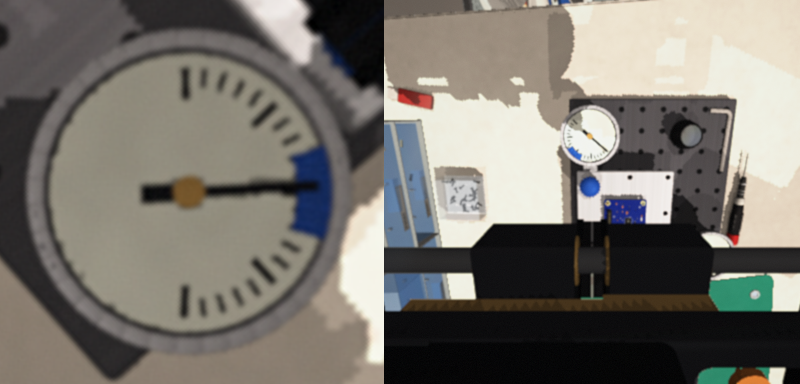

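The held picture shows the blue needle in the middle of its band, with a monotone approach. The odd "rest" and "end" readings came from the circle fit slipping in the shadows. I'll confirm the needle is back at zero before handing in.

Run:
```python
from h import *
env.move_straight([.526,.002,.15],rate=.15)
f=env.grab_frame('wrist');d=dial(f,[.4878,-.0288],'blue');print(d['c'],d['needle'],d['togo'])
env.move_straight([.526,.002,.25],rate=.15)
env.goto([.538,.118,.2],[180,0,133]);env.move_straight([.538,.118,.15])
f=env.grab_frame('wrist');d=dial(f,[.5,.1615],'red');print(d['c'],d['needle'],d['togo']);print(capxy(f,np.array([.535,.121]),'red'))
env.move_straight([.538,.118,.25]);print(env.read_state()['clock'])
```

```text
[ 0.4878 -0.0283] 4.710527402175159 1.5994453718810506
[0.4995 0.1615] 4.678179216336762 1.5046820280356332
(array([0.53490132, 0.12128916]), array([  22.   ,   22.375, 2957.75 ]))
26.9083
```

Both needles are back at zero and the mount hasn't moved.

```bash
python3 -c "
from workcell import env
print(env.close_job())"
```

```text
the job is handed in; nothing more can be done
None
```

I pressed the red cap and then the blue cap until each needle stood on its mark and held each for over a second; both needles returned to zero, the mount did not shift, and I handed the job in at about 27 s.

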